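Set out a weld kit on the kit strip

TASK

Set out the parts for the next weld on the blue kit strip, one to each white-framed square and centred on it: the locating pin, upright, in the square next to the V-block, the turned flange in the middle square with its boss up, and the L bracket, standing on its drilled foot, in the square next to the dish of nuts. Then stand the U bracket, open side up, centred on top of the flange. Leave the snap gauge lying where it is.

Things in the scene. Friction and masses are not known exactly. Their poses are not given: they have to be found in the camera images.
- pin: Locating pin: plain light-grey steel pin with a round nose, 42 mm tall, standing upright on a round collar 20 mm across; above the collar it is slimmer, tapering to the nose. Loose, 30 to 60 g. Origin: centre of its underside, z up along the pin.
- flange: Turned grey steel flange ring lying flat, boss up: round disc 60 mm across and 10 mm thick with a raised round boss 34 mm across, its flat rim 14 mm above the underside. Loose, 60 to 130 g. Origin: centre of its underside, z up.
- u_bracket: Stamped grey U bracket standing on its base, open side up: base 26 mm (x) by 36 mm (y), 2 mm thick, with two upright walls 2 mm thick at its y ends (36 mm over the outsides), 22 mm tall overall. Loose, 30 to 65 g. Origin: centre of its underside, z up.
- l_bracket: Stamped grey L bracket standing on its foot: foot 22 mm (x) by 34 mm (y), 3 mm thick, with a drilled hole; one upright wall 22 mm wide, 28 mm tall, at its +y end, between 12 and 17 mm from the origin. Loose, 30 to 65 g. Origin: centre of the underside of the 22 by 34 mm foot, z up.
- kit_strip: Blue painted kit strip screwed to the table: flat plate 80 mm (x) by 450 mm (y), 6 mm thick, with three white-framed squares (frame 70 mm) in a row along y, 85 mm from centre to centre. The V-block stands on one end and the nut dish on the other, either way round. Origin: centre of its underside; y runs along the row to the robot's left; its top is at z = 6 mm.
- v_block: Ground steel V-block, 45 x 48 mm and 36 mm high, with a V groove in its top, fastened on one end of the kit strip, its centre 90 mm beyond the centre of the square next to it. Origin: centre of its underside.
- nut_dish: Round steel dish of weld nuts, 95 mm across and 28 mm high, fastened on the other end of the kit strip, its centre 90 mm beyond the centre of the square next to it. Origin: centre of its underside.
- square_left (a point): Centre of the kit strip's left square (its +y one), on the top face of the strip.
- square_right (a point): Centre of the kit strip's right square (its -y one), on the top face of the strip.
- snap_gauge: Loose flat steel snap gauge, 36 mm (x) by 110 mm (y), 8 mm thick, with open jaws at the ends; a bystander on the left near the parts, to be left alone. Origin: centre of its underside.
Mind the look-alikes: they are no part of the job. Several things look just like the flange: the one meant starts nearest to the robot's base. What is shaped like the l_bracket but yellow is not meant.

How it is judged:
By the outcome, as a careful person would: the job done as asked, in the order asked, and still so for the second after the job is handed in, with the robot touching nothing.
It also fails if it takes over 109 s, if anything falls off the work surface, if the arm or the gripper's body presses on something with over 40 N, if the wrist force passes 120 N, or if a joint passes its speed limit or range.

ROBOT

A 7-joint arm with a two-finger parallel gripper is mounted at the origin on a cart in front of the work surface, level with it; the furniture and walls round the work are solid. World frame = base frame: x ahead of the robot, y to its left, z up, the work surface at z = 0. Lengths are in mm, angles in rad, forces in N, time in s.
With the tool pointing down it reaches from about 400 to 875 mm from the base axis. Payload 4.4 kg.
Tool frame: the origin (TCP) lies midway between the tips of the shut fingers; the grasp point (between the pads) lies 19 mm behind it; z points along the fingers, y is the line along which they close (so a half turn about z gives the same grasp; the last joint's range is limited). The gripper opens to 85 mm and grips with 20 to 120 N. Pads are 22 mm wide; open, the fingers measure 114 mm over their backs; the gripper's body (76 mm by 85 mm) begins 54 mm behind the grasp point. The pads swing forward as they close: fully open they stand 13 mm farther back than shut.
Start: joints at [1.065, 0.628, 0.038, 1.517, -0.027, 0.996, -0.02], TCP at [276.771, -588.146, 231.313] pointing down, gripper open.
Joint ranges: [-3.06, 3.06], [-0.37, 2.12], [-1.25, 1.32], [0.18, 2.47], [-1.1, 4.24], [0.23, 1.98], [-2.94, 2.94]. Speed limits (rad/s): [2.57, 2.57, 3.14, 3.14, 3.14, 3.14, 3.14].

INTERFACE

Orientations are given as [roll, pitch, yaw] about the fixed x, y, z axes, in that order (R = Rz(yaw) Ry(pitch) Rx(roll)).
In Python, from cell import ctrl gives the robot as it stands.
- The arm moves only by the shell command python3 -m handwheel 'ROWS'. ROWS is JSON, a list of rows, each a list of 3 entries, a list of its own where there are three numbers: the turn, a rotation vector about the tool's x, y, z in degrees, then the shift along the tool's x, y, z in m, then the closure, from 0 (fully open) to 1 (shut). A call has 1 to 5 rows; each row shifts and turns the commanded pose from where the row before left it, along the tool's axes as they then stand; what a row does not reach is not made up. A row lasts 1/12 s, in which the tool goes at most 41.7 mm and 7.16 degrees, less where a joint would pass 70% of its speed; a pose out of reach is approached as far as the arm can. A call is refused whole if a number of a shift passes 0.0417 or a number of a turn 7.16, either way. A call with a gripper value outside its range is refused whole. The fingers move at their own pace and stop on an object; the grip force is fixed at half the most. Time passes only in rows, so rows that do not move let the fingers close. It gives the time, the measured TCP pose, the force, the opening and the grip force at its end, in the units of the state.
- ctrl.read_state(): the state, without advancing time (a new reading comes with each control period).
- ctrl.get_image(name): name is "scene" or "top" or "wrist"; returns a dict with "pixels" (480x640x3 uint8, red, green, blue), "fx", "fy", "cx", "cy" (pixels), "pose" (4x4, takes a point from camera to world coordinates); the wrist camera has in their place "T_tool_cam" (4x4, takes a point from camera to tool coordinates, whose origin is the TCP and whose axes are the flange's). Camera axes: x right, y up, looking along -z (the intrinsics and any distortion apply to the point x, -y, -z); pixel columns grow to the right and rows downward; lengths in mm; the calibration is good to about 2 mm. A picture is of the moment at which its call begins: read the wrist's pose just before it. There is no depth.
- ctrl.finish_job(): hands the job in; it is judged then, once.
The state is a dict: "clock": time; "qpos": joint angles; "qd": joint speeds; "tau": joint torques, N m; "eef_pos": TCP position; "tool_rot": TCP orientation; "force": force on the tool from outside, world axes, zero at the start; "torque": the same for the moment, N m; "width": finger opening in mm; "gripper_force": force on a finger pad.
Only numpy, scipy, OpenCV 4.12 (cv2) and the standard library are available. Lean on these libraries where they do the work, as an engineer would, in place of code of your own. Each camera call takes 0.05 s, during which the arm holds its last target. There are 200 camera calls.

## Working session

There is one attempt and no reset: what is moved stays moved. The work goes in short steps, Python scripts to look and compute and a shell command to move; the robot and the scene stay as the last step left them, time stands still between calls to the robot, and variables do not carry over. Pictures are saved under pics/ and viewed, at most 14 in all, crops included, and the job is handed in when it is done.

```bash
ls; mkdir -p pics
cat > h.py <<'E'
import numpy as np, cv2
from cell import ctrl
from scipy.spatial.transform import Rotation as R
def st():
    s=ctrl.read_state(); print({k:np.round(s[k],3).tolist() for k in('clock','eef_pos','tool_rot','force','width','gripper_force')}); return s
def Tw(s):
    T=np.eye(4);T[:3,:3]=R.from_euler('xyz',s['tool_rot']).as_matrix();T[:3,3]=s['eef_pos'];return T
def img(n,fn=None):
    s=ctrl.read_state(); i=ctrl.get_image(n)
    if n=='wrist': i['pose']=Tw(s)@np.array(i['T_tool_cam'])
    i['pose']=np.array(i['pose'])
    if fn: cv2.imwrite('pics/'+fn,i['pixels'][:,:,::-1])
    return i
def ray(i,uv,z):
    u,v=uv; d=i['pose'][:3,:3]@np.array([(u-i['cx'])/i['fx'],-(v-i['cy'])/i['fy'],-1]); o=i['pose'][:3,3]
    return o+d*(z-o[2])/d[2]
def px(i,p):
    c=np.linalg.inv(i['pose'])@np.r_[p,1]; return i['cx']+i['fx']*c[0]/-c[2], i['cy']-i['fy']*c[1]/-c[2]
E
python3 - <<'E'
from h import *
s=st()
for n in('top','scene','wrist'):
    i=img(n,n+'0.png'); print(n,[k for k in i],i['fx'],i['cx'],np.round(i['pose'],3).tolist())
    if n=='wrist': print(np.round(i['T_tool_cam'],3).tolist())
E
```

```text
pics
{'clock': 0.0, 'eef_pos': [276.483, -587.564, 230.387], 'tool_rot': [-3.14, 0.0, 0.44], 'force': [-0.045, 0.887, 0.927], 'width': 85.513, 'gripper_force': 0.0}
top ['pixels', 'fx', 'fy', 'cx', 'cy', 'pose'] 550.07590548069 313.99483959206924 [[0.228, 0.945, -0.234, 240.729], [-0.974, 0.221, -0.057, 37.004], [-0.002, 0.241, 0.971, 1434.098], [0.0, 0.0, 0.0, 1.0]]
scene ['pixels', 'fx', 'fy', 'cx', 'cy', 'pose'] 520.2887896131231 324.6869600781514 [[-0.645, 0.523, -0.558, -26.156], [-0.765, -0.438, 0.473, 632.495], [0.003, 0.732, 0.682, 767.888], [0.0, 0.0, 0.0, 1.0]]
wrist ['pixels', 'fx', 'fy', 'cx', 'cy', 'T_tool_cam', 'pose'] 410.8047614659776 323.25383278617034 [[0.426, 0.87, 0.248, 339.616], [-0.905, 0.41, 0.116, -558.844], [-0.001, -0.273, 0.962, 372.672], [0.0, 0.0, 0.0, 1.0]]
[[0.0, 0.962, 0.273, 69.338], [1.0, 0.0, -0.001, 0.584], [-0.001, 0.273, -0.962, -142.193], [0.0, 0.0, 0.0, 1.0]]
```

View pics/top0.png

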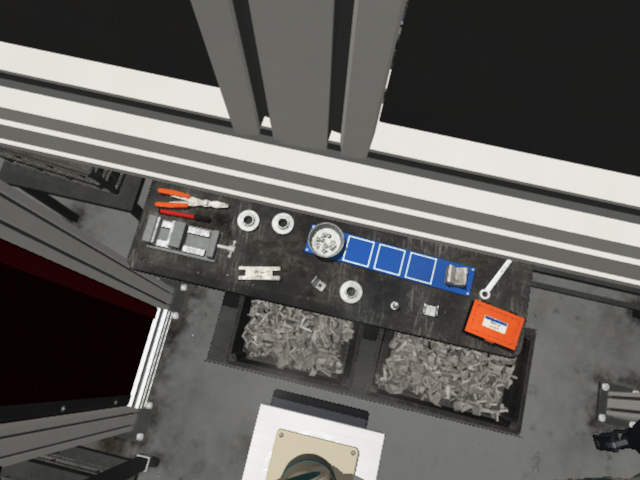

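View pics/scene0.png

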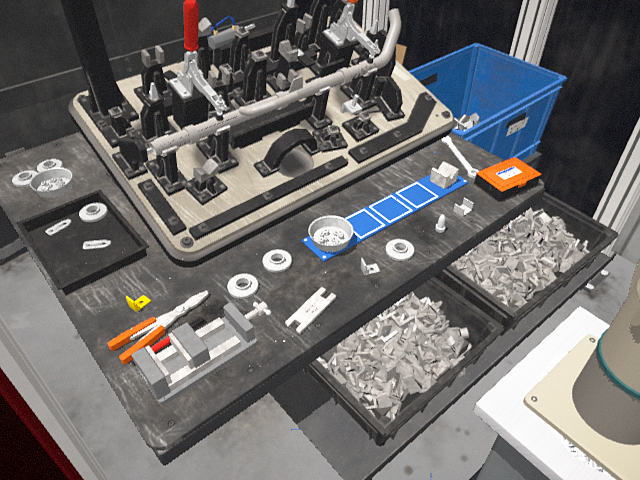

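The dish is at the +y end of the strip (top 326,241) and the V-block at the −y end (458,275). The loose parts are the L bracket at about (318,284), flange (350,292), pin (394,305) and U bracket (431,310).

Run:
```python
from h import *
for n,box,nm in(('top',(300,215,180,110),'top_c.png'),('scene',(290,150,200,140),'scene_c.png')):
    i=img(n); x,y,w,h=box
    c=cv2.resize(i['pixels'][y:y+h,x:x+w,::-1],None,fx=4,fy=4,interpolation=cv2.INTER_CUBIC); cv2.imwrite('pics/'+nm,c)
    if n=='top':
        for k,uv,z in(('L',(318,284),3),('fl',(350,292),12),('pin',(394,305),20),('U',(431,310),10),('sqL',(360,250.5),6),('sqM',(390,260),6),('sqR',(420.5,268),6),('dish',(326,241),28),('vb',(458,275),36),('fl2',(283,223),12),('gauge',(259,273),8)):
            print(k,np.round(ray(i,uv,z),1), np.hypot(*ray(i,uv,z)[:2]).round())
        p=i['pixels'];hsv=cv2.cvtColor(p,cv2.COLOR_RGB2HSV)
        m=cv2.inRange(hsv,(100,120,60),(130,255,255))
        cs,_=cv2.findContours(m,cv2.RETR_EXTERNAL,cv2.CHAIN_APPROX_NONE);cs=[c for c in cs if cv2.contourArea(c)>100]
        for c in cs: print(cv2.minAreaRect(c),cv2.contourArea(c))
```

```text
L [474.8  84.5   3. ] 482.0
fl [471.8  -1.7  12. ] 472.0
pin [ 463.3 -118.9   20. ] 478.0
U [ 474.  -215.6   10. ] 521.0
sqL [587.6  -4.1   6. ] 588.0
sqM [580.4 -86.9   6. ] 587.0
sqR [ 577.6 -169.6    6. ] 602.0
dish [587.  89.  28.] 594.0
vb [ 574.4 -262.7   36. ] 632.0
fl2 [613.2 213.2  12. ] 649.0
gauge [467.1 242.3   8. ] 526.0
((420.453857421875, 267.66925048828125), (23.855974197387695, 22.452682495117188), 15.255120277404785) 486.0
((389.0882568359375, 259.1470947265625), (23.040882110595703, 22.55581283569336), 14.03624439239502) 477.5
((358.12310791015625, 250.71539306640625), (23.06662368774414, 22.189563751220703), 15.255118370056152) 470.5
((402.7010192871094, 263.2843933105469), (145.06533813476562, 29.97547149658203), 15.101099014282227) 1389.0
```

View pics/top_c.png

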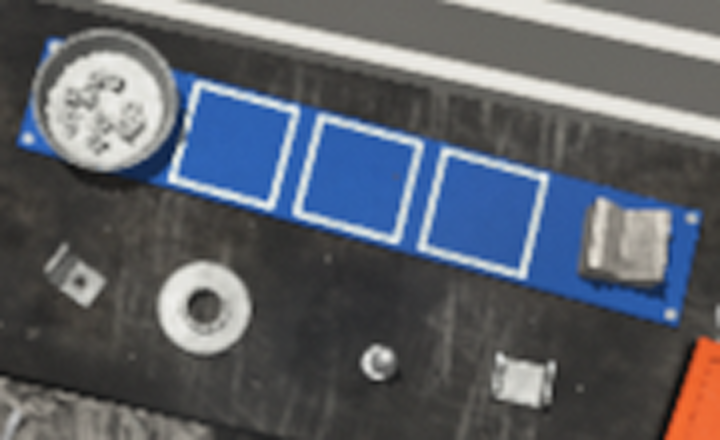

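View pics/scene_c.png

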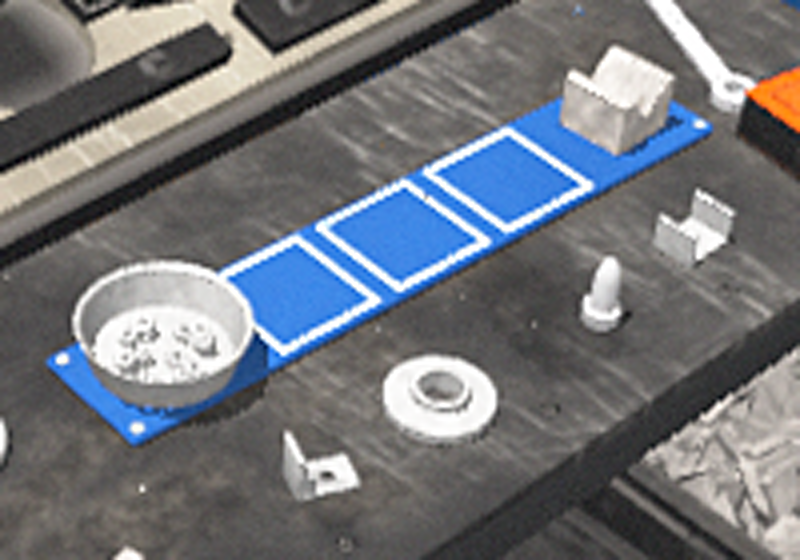

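```bash
python3 -m handwheel '[[[0,0,-6.8],[0,0,0],0],[[0,0,-6.8],[0,0,0],0],[[0,0,-6.8],[0,0,0],0],[[0,0,-6.8],[0,0,0],0],[[0,0,-6.8],[0,0,0],0]]'
python3 -m handwheel '[[[0,0,-6.8],[0,0,0],0],[[0,0,-6.8],[0,0,0],0],[[0,0,-6.8],[0,0,0],0],[[0,0,-6.8],[0,0,0],0],[[0,0,0],[0,0,0],0]]'
python3 -c "from h import *; st()"
```

```text
clock: 0.67
eef_pos: [276.7, -588.1, 231.2]
tool_rot: [-3.141, -0.0, 1.039]
force: [0.2, 0.5, -0.8]
width: 85.4
gripper_force: 0.0
clock: 1.08
eef_pos: [276.5, -588.1, 231.1]
tool_rot: [3.141, -0.001, 1.511]
force: [-0.9, -0.1, -0.0]
width: 85.6
gripper_force: 0.0
{'clock': 1.083, 'eef_pos': [276.495, -588.128, 231.094], 'tool_rot': [3.141, -0.001, 1.511], 'force': [-0.889, -0.116, -0.018], 'width': 85.554, 'gripper_force': 0.0}
```

```bash
python3 -m handwheel '[[[0,0,0],[0.038,0.0132,0.0065],0],[[0,0,0],[0.038,0.0132,0.0065],0],[[0,0,0],[0.038,0.0132,0.0065],0],[[0,0,0],[0.038,0.0132,0.0065],0],[[0,0,0],[0.038,0.0132,0.0065],0]]'
python3 -m handwheel '[[[0,0,0],[0.038,0.0132,0.0065],0],[[0,0,0],[0.038,0.0132,0.0065],0],[[0,0,0],[0.038,0.0132,0.0065],0],[[0,0,0],[0.038,0.0132,0.0065],0],[[0,0,0],[0.038,0.0132,0.0065],0]]'
python3 -m handwheel '[[[0,0,0],[0.038,0.0132,0.0065],0],[[0,0,0],[0.038,0.0132,0.0065],0],[[0,0,0],[0.02,0,0],0],[[0,0,0],[0,0,0],0],[[0,0,0],[0,0,0],0]]'
python3 -c "
from h import *
s=st(); i=img('wrist','w1.png')
for p in ((463,-119,0),(463,-119,42)): print(px(i,p))"
```

```text
clock: 1.5
eef_pos: [354.9, -401.0, 198.7]
tool_rot: [3.141, 0.0, 1.503]
force: [0.6, 0.5, -0.6]
width: 85.2
gripper_force: 0.0
clock: 1.92
eef_pos: [432.9, -215.6, 166.3]
tool_rot: [3.141, 0.0, 1.503]
force: [0.5, -0.7, -0.2]
width: 85.5
gripper_force: 0.0
clock: 2.33
eef_pos: [465.0, -121.7, 153.4]
tool_rot: [-3.142, -0.0, 1.509]
force: [-0.9, -0.9, -0.5]
width: 85.3
gripper_force: 0.0
{'clock': 2.333, 'eef_pos': [465.043, -121.726, 153.35], 'tool_rot': [-3.142, -0.0, 1.509], 'force': [-0.946, -0.924, -0.488], 'width': 85.287, 'gripper_force': 0.0}
(np.float64(319.67308321611995), np.float64(215.02323275516068))
(np.float64(319.12157135644236), np.float64(229.4350068655265))
```

View pics/w1.png

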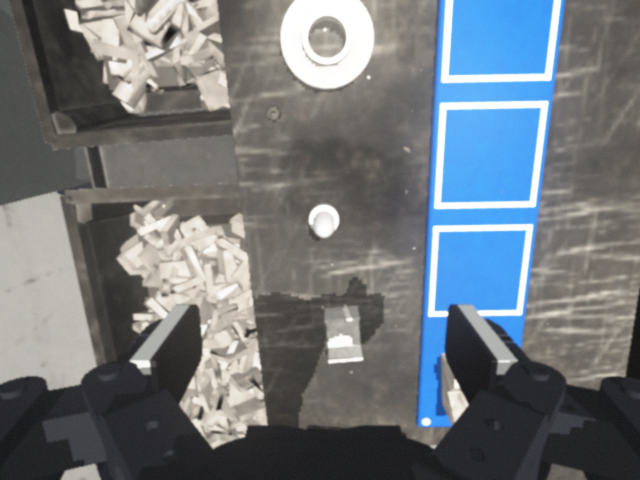

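The pin collar is at (323,218), the flange at (327,40), the U bracket at (343,335), and the squares are at (502,38), (491,153) and (481,269). All match the top-view estimates.

```bash
cat >> h.py <<'E'
def squares(i,minA=3000):
    hsv=cv2.cvtColor(i['pixels'],cv2.COLOR_RGB2HSV); m=cv2.inRange(hsv,(100,120,60),(130,255,255))
    cs,_=cv2.findContours(m,cv2.RETR_LIST,cv2.CHAIN_APPROX_NONE); out=[]
    for c in cs:
        a=cv2.contourArea(c)
        if a<minA or a>20000: continue
        q=np.array([ray(i,p[0],6)[:2] for p in c],np.float32); r=cv2.minAreaRect(q); out.append(r)
        print('rect',np.round(r[0],1),np.round(r[1],1),round(r[2],1))
    return out
def blobs(i,box,thr=120,minA=60,z=0):
    x,y,w,h=box; g=cv2.cvtColor(i['pixels'],cv2.COLOR_RGB2GRAY)[y:y+h,x:x+w]
    cs,_=cv2.findContours((g>thr).astype(np.uint8),cv2.RETR_EXTERNAL,cv2.CHAIN_APPROX_NONE)
    for c in cs:
        if cv2.contourArea(c)<minA: continue
        c=c+np.array([x,y]); q=np.array([ray(i,p[0],z)[:2] for p in c],np.float32)
        r=cv2.minAreaRect(q); e=cv2.minEnclosingCircle(q)
        print('blob px',cv2.boundingRect(c),'rect',np.round(r[0],1),np.round(r[1],1),round(r[2],1),'circ',np.round(e[0],1),round(e[1],1),'minx..maxy',q.min(0).round(1),q.max(0).round(1))
E
python3 - <<'E'
from h import *
s=ctrl.read_state();i=img('wrist'); squares(i)
print('pin');blobs(i,(290,190,70,60),150,60,4)
print('flange');blobs(i,(270,0,115,100),150,500,10)
x,y,w,h=290,190,70,60
cv2.imwrite('pics/pin.png',cv2.resize(i['pixels'][y:y+h,x:x+w,::-1],None,fx=8,fy=8,interpolation=cv2.INTER_CUBIC))
E
```

```text
rect [ 579.2 -168.2] [62.4 62.3] 87.5
rect [582.8 -83.3] [62.6 62.4] 87.5
rect [582.8 -83.5] [74.9 75.1] 87.5
rect [586.1  -9. ] [41.7 62.4] 87.5
pin
blob px (308, 201, 32, 35) rect [ 465.8 -121.7] [23. 23.] 41.6 circ [ 465.4 -122.3] 12.8 minx..maxy [ 454.1 -135.1] [ 476.8 -109.6]
flange
blob px (270, 0, 115, 87) rect [475.2  -7.7] [50.1 72.6] 86.3 circ [476.8   1.3] 37.6 minx..maxy [439.3 -32.8] [511.8  18.8]
```

View pics/pin.png

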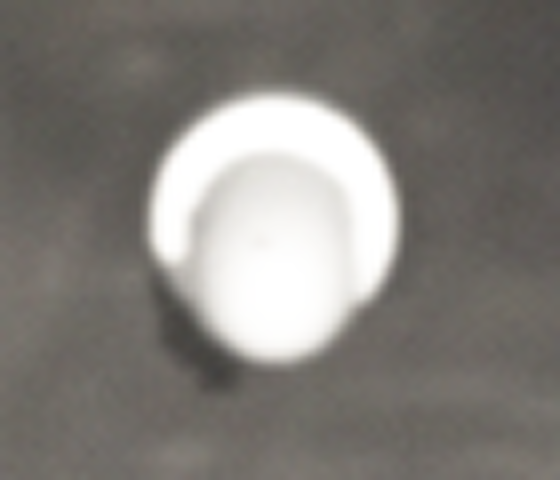

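Run:
```python
from h import *
s=st();i=img('wrist')
c=ray(i,(324.2,217),7);print(c,[np.linalg.norm(ray(i,(324.2+15.75,217),7)-c)])
d=Tw(s)[:3,:3].T@(c-s['eef_pos']);print('tool delta',d)
```

```text
{'clock': 2.433, 'eef_pos': [464.573, -124.253, 153.428], 'tool_rot': [3.142, 0.001, 1.505], 'force': [-0.41, -0.149, -0.145], 'width': 85.5, 'gripper_force': 0.0}
[ 465.86053458 -121.78768781    7.        ] [np.float64(11.336083843335054)]
tool delta [  2.69029085   1.120557   146.42559141]
```

```bash
python3 -m handwheel '[[[0,0,0],[0.0027,0.0011,0.02],0.5],[[0,0,0],[0,0,0.03],0.5],[[0,0,0],[0,0,0.03],0.5],[[0,0,0],[0,0,0.025],0.5],[[0,0,0],[0,0,0.015],0.5]]'
python3 -m handwheel '[[[0,0,0],[0,0,0.01],0.5],[[0,0,0],[0,0,0],0.5],[[0,0,0],[0,0,0],0.5],[[0,0,0],[0,0,0],0.5]]'
python3 -c "
from h import *
Z=[]
for k in range(4): s=st()
i=img('wrist','w2.png');print(px(i,(465.9,-121.8,42)))"
```

```text
clock: 2.9
eef_pos: [464.6, -122.2, 31.2]
tool_rot: [-3.139, 0.001, 1.504]
force: [0.2, -0.9, -0.5]
width: 42.7
gripper_force: 0.0
clock: 3.23
eef_pos: [466.7, -121.1, 24.2]
tool_rot: [3.14, 0.0, 1.507]
force: [0.1, 0.2, 0.1]
width: 43.0
gripper_force: 0.0
{'clock': 3.233, 'eef_pos': [466.705, -121.103, 24.213], 'tool_rot': [3.14, 0.0, 1.507], 'force': [0.108, 0.209, 0.099], 'width': 43.018, 'gripper_force': 0.0}
{'clock': 3.233, 'eef_pos': [466.705, -121.103, 24.213], 'tool_rot': [3.14, 0.0, 1.507], 'force': [0.108, 0.209, 0.099], 'width': 43.018, 'gripper_force': 0.0}
{'clock': 3.233, 'eef_pos': [466.705, -121.103, 24.213], 'tool_rot': [3.14, 0.0, 1.507], 'force': [0.108, 0.209, 0.099], 'width': 43.018, 'gripper_force': 0.0}
{'clock': 3.233, 'eef_pos': [466.705, -121.103, 24.213], 'tool_rot': [3.14, 0.0, 1.507], 'force': [0.108, 0.209, 0.099], 'width': 43.018, 'gripper_force': 0.0}
(np.float64(319.8413320620807), np.float64(335.64565122228504))
```

View pics/w2.png

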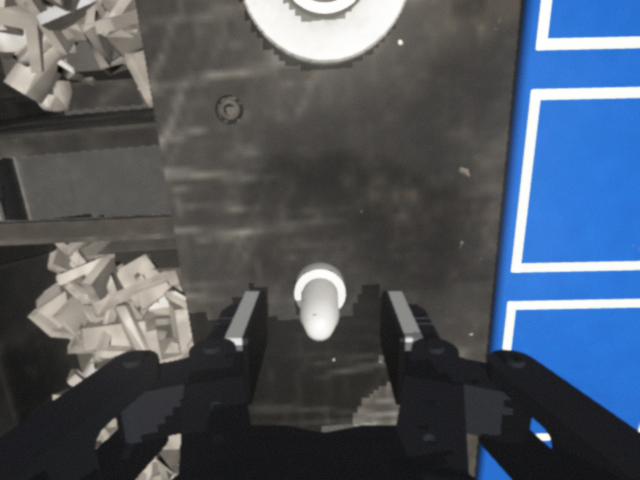

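The pin (320,290–335) is centred between the fingers. I'll go down and grip the collar.

```bash
python3 -m handwheel '[[[0,0,0],[0,0,0.01],0.6],[[0,0,0],[0,0,0.007],0.6],[[0,0,0],[0,0,0.004],0.6],[[0,0,0],[0,0,0],0.6],[[0,0,0],[0,0,0],0.6]]'
python3 -m handwheel '[[[0,0,0],[0,0,0],0.7],[[0,0,0],[0,0,0],0.8],[[0,0,0],[0,0,0],0.9],[[0,0,0],[0,0,0],0.9],[[0,0,0],[0,0,0],0.9]]'
python3 -m handwheel '[[[0,0,0],[0,0,0],0.9],[[0,0,0],[0,0,0],0.9]]'
```

```text
clock: 3.7
eef_pos: [466.1, -120.4, 2.3]
tool_rot: [3.141, -0.0, 1.508]
force: [0.5, -0.3, 0.3]
width: 33.8
gripper_force: 0.0
clock: 4.12
eef_pos: [466.3, -120.5, 2.8]
tool_rot: [3.141, 0.0, 1.508]
force: [-0.7, 0.3, 6.9]
width: 17.1
gripper_force: 58.8
clock: 4.28
eef_pos: [466.3, -120.5, 2.8]
tool_rot: [3.141, 0.0, 1.508]
force: [-0.8, 0.6, 5.6]
width: 17.1
gripper_force: 58.8
```

```bash
python3 -c "
from h import *
i=img('wrist');c=i['pixels'][240:430,190:450,::-1];cv2.imwrite('pics/w3.png',cv2.resize(c,None,fx=3,fy=3))"
```

```text
(no output)
```

View pics/w3.png

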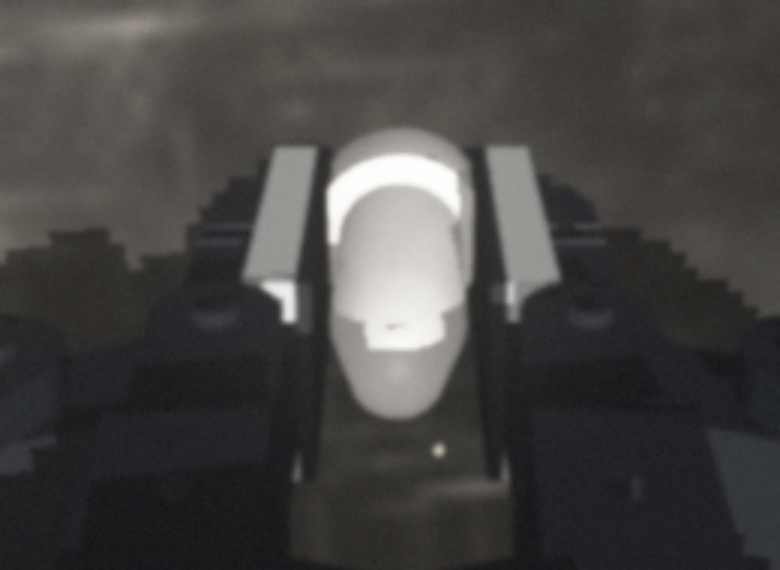

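```bash
python3 -m handwheel '[[[0,0,0],[0,0,-0.01],0.9],[[0,0,0],[0,0,-0.02],0.9],[[0,0,0],[0,0,-0.02],0.9],[[0,0,0],[-0.01,0.03,0],0.9],[[0,0,0],[-0.0107,0.03,0],0.9]]'
python3 -m handwheel '[[[0,0,0],[-0.01,0.03,0],0.9],[[0,0,0],[-0.0085,0.026,0],0.9],[[0,0,0],[0,0,0],0.9],[[0,0,0],[0,0,0],0.9]]'
python3 -c "
from h import *
s=st();i=img('wrist','w4.png');squares(i)
t=np.array(s['eef_pos']);print(px(i,np.r_[t[:2],6]))"
```

```text
clock: 4.75
eef_pos: [524.6, -144.5, 54.4]
tool_rot: [3.141, -0.0, 1.509]
force: [1.8, 0.2, -0.9]
width: 17.2
gripper_force: 58.9
clock: 5.08
eef_pos: [580.2, -167.4, 52.6]
tool_rot: [3.141, -0.0, 1.507]
force: [-0.8, 0.5, -0.7]
width: 17.2
gripper_force: 58.9
{'clock': 5.083, 'eef_pos': [580.152, -167.427, 52.576], 'tool_rot': [3.141, -0.0, 1.507], 'force': [-0.821, 0.514, -0.7], 'width': 17.201, 'gripper_force': 58.94}
rect [ 579.4 -162.3] [51.2 63. ] 87.5
rect [ 581.  -127.2] [154.6  78.7] 87.5
(np.float64(322.2728716574326), np.float64(268.1345060104696))
```

View pics/w4.png

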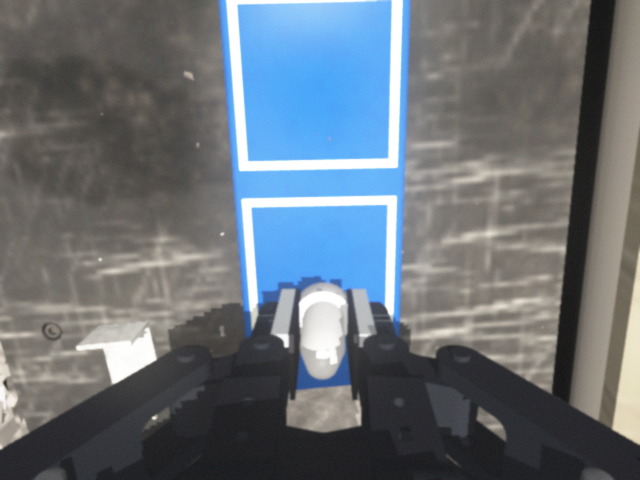

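```bash
python3 -m handwheel '[[[0,0,0],[0,0,0.02],0.9],[[0,0,0],[0,0,0.015],0.9],[[0,0,0],[0,0,0.006],0.9],[[0,0,0],[0,0,0.0025],0.9],[[0,0,0],[0,0,0],0.9]]'
python3 -m handwheel '[[[0,0,0],[0,0,0],0.75],[[0,0,0],[0,0,0],0.65],[[0,0,0],[0,0,0],0.5],[[0,0,0],[0,0,0],0.4],[[0,0,0],[0,0,0],0.4]]'
python3 -m handwheel '[[[0,0,0],[0,0,-0.02],0.4],[[0,0,0],[0,0,-0.035],0.2],[[0,0,0],[0,0,-0.04],0],[[0,0,0],[0,0,-0.02],0],[[0,0,0],[0,0,0],0]]'
python3 -c "
from h import *
s=st();i=img('wrist','w5.png');squares(i)
blobs(i,(270,150,100,110),170,60,12)
x,y,w,h=270,160,100,90
cv2.imwrite('pics/w5c.png',cv2.resize(i['pixels'][y:y+h,x:x+w,::-1],None,fx=6,fy=6,interpolation=cv2.INTER_CUBIC))"
```

```text
clock: 5.55
eef_pos: [577.6, -166.0, 9.2]
tool_rot: [-3.139, -0.0, 1.509]
force: [1.0, 0.4, -0.6]
width: 17.1
gripper_force: 59.0
clock: 5.97
eef_pos: [579.4, -166.9, 9.0]
tool_rot: [3.141, 0.0, 1.508]
force: [0.7, -0.8, -0.3]
width: 51.4
gripper_force: 0.0
clock: 6.38
eef_pos: [582.9, -167.4, 129.0]
tool_rot: [3.132, 0.001, 1.508]
force: [-0.3, 0.3, 0.7]
width: 84.9
gripper_force: 0.0
{'clock': 6.383, 'eef_pos': [582.862, -167.387, 129.0], 'tool_rot': [3.132, 0.001, 1.508], 'force': [-0.336, 0.266, 0.736], 'width': 84.889, 'gripper_force': 0.0}
rect [ 579.1 -168.2] [62.4 62.4] 87.5
rect [ 579.1 -168.4] [75.1 75. ] 87.6
rect [582.8 -83.5] [62.3 62.3] 87.5
blob px (297, 212, 36, 42) rect [ 578.7 -167.5] [24.1 24.2] 40.7 circ [ 579.  -168.4] 13.9 minx..maxy [ 567.1 -182.3] [ 590.2 -154.5]
blob px (270, 173, 100, 87) rect [ 583.3 -159.2] [57.3 62.6] 88.0 circ [ 583.4 -159.3] 42.2 minx..maxy [ 552.8 -188.8] [ 615.4 -129.7]
blob px (270, 150, 100, 11) rect [ 585.1 -118.8] [ 6.1 61.5] 86.4 circ [ 585.1 -118.5] 30.8 minx..maxy [ 554.4 -123.2] [ 615.9 -113.8]
```

View pics/w5c.png

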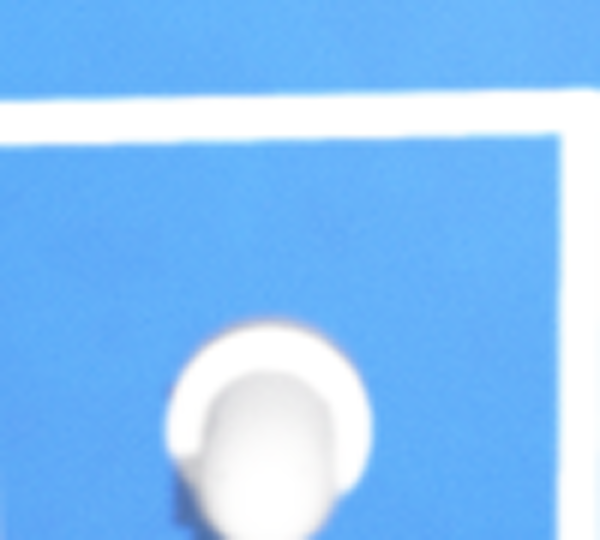

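The pin stands upright within about 2 mm of the square's centre. The flange is next.

```bash
python3 -m handwheel '[[[0,0,0],[0.032,-0.023,-0.005],0],[[0,0,0],[0.032,-0.023,-0.005],0],[[0,0,0],[0.032,-0.023,-0.005],0],[[0,0,0],[0.032,-0.023,-0.005],0],[[0,0,0],[0.032,-0.023,-0.005],0]]'
python3 -m handwheel '[[[0,0,0],[0,0,0],0],[[0,0,0],[0,0,0],0]]'
python3 -c "
from h import *
s=st();i=img('wrist','w6.png')
blobs(i,(240,150,180,170),150,500,10)
blobs(i,(240,0,180,150),150,200,3)"
```

```text
clock: 6.85
eef_pos: [472.3, 1.1, 147.8]
tool_rot: [-3.139, 0.0, 1.507]
force: [1.3, 1.0, 1.6]
width: 85.6
gripper_force: 0.0
clock: 7.02
eef_pos: [472.9, 2.2, 148.3]
tool_rot: [-3.139, -0.0, 1.513]
force: [0.7, -0.8, -0.2]
width: 85.5
gripper_force: 0.0
{'clock': 7.017, 'eef_pos': [472.937, 2.163, 148.283], 'tool_rot': [-3.139, -0.0, 1.513], 'force': [0.668, -0.797, -0.167], 'width': 85.485, 'gripper_force': 0.0}
blob px (285, 186, 85, 82) rect [475.5  -1.1] [58.8 59.4] 86.7 circ [475.4  -1.2] 30.2 minx..maxy [445.6 -30.8] [505.1  28.6]
blob px (296, 87, 44, 45) rect [473.6  79.6] [25.2 22.8] 67.1 circ [473.6  80. ] 16.4 minx..maxy [458.8  64.5] [488.4  93.3]
```

View pics/w6.png

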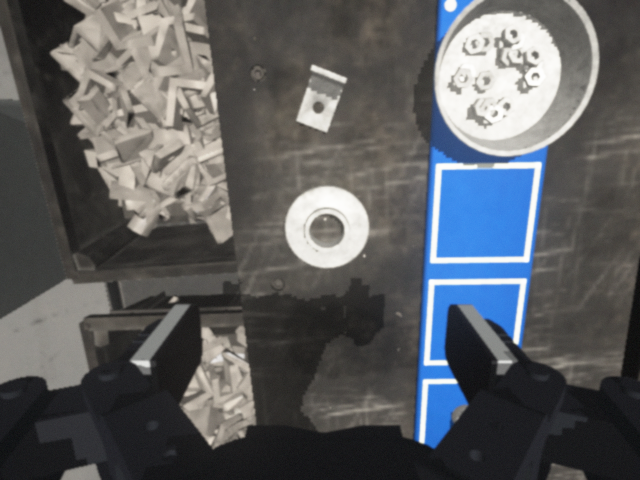

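```bash
python3 -m handwheel '[[[0,0,0],[-0.0032,0.0027,0.03],0.1],[[0,0,0],[0,0,0.04],0.1],[[0,0,0],[0,0,0.035],0.1],[[0,0,0],[0,0,0.02],0.1],[[0,0,0],[0,0,0.01],0.1]]'
python3 -m handwheel '[[[0,0,0],[0,0,0.008],0.1],[[0,0,0],[0,0,0.005],0.15],[[0,0,0],[0,0,0.002],0.15],[[0,0,0],[0,0,0],0.15],[[0,0,0],[0,0,0],0.15]]'
python3 -m handwheel '[[[0,0,0],[0,0,0],0.2],[[0,0,0],[0,0,0],0.24],[[0,0,0],[0,0,0],0.27],[[0,0,0],[0,0,0],0.27]]'
```

```text
clock: 7.48
eef_pos: [475.5, -5.1, 10.3]
tool_rot: [-3.136, 0.002, 1.506]
force: [0.4, -0.1, 0.3]
width: 76.8
gripper_force: 0.0
clock: 7.9
eef_pos: [477.6, -4.3, -1.2]
tool_rot: [3.141, 0.0, 1.506]
force: [-0.6, -0.9, -0.7]
width: 72.5
gripper_force: 0.0
clock: 8.23
eef_pos: [477.2, -3.4, -0.9]
tool_rot: [3.141, 0.0, 1.508]
force: [0.2, 0.4, 0.1]
width: 62.0
gripper_force: 0.1
```

```bash
python3 -m handwheel '[[[0,0,0],[0,0,0.001],0.26],[[0,0,0],[0,0,0.001],0.26],[[0,0,0],[0,0,0],0.26]]'
python3 -m handwheel '[[[0,0,0],[0,0,0],0.35],[[0,0,0],[0,0,0],0.4],[[0,0,0],[0,0,0],0.4]]'
python3 -m handwheel '[[[0,0,0],[0,0,-0.01],0.4],[[0,0,0],[0,0,-0.02],0.4],[[0,0,0],[0,0,-0.03],0.4],[[0,0,0],[0,0,0],0.4],[[0,0,0],[0,0,0],0.4]]'
python3 -c "
from h import *
s=st();i=img('wrist','w7.png');squares(i)"
```

```text
clock: 8.48
eef_pos: [477.1, -3.2, -3.3]
tool_rot: [-3.142, -0.0, 1.508]
force: [-0.3, 0.1, -0.1]
width: 63.0
gripper_force: 0.0
clock: 8.73
eef_pos: [477.0, -3.3, -2.5]
tool_rot: [3.141, 0.0, 1.508]
force: [-1.9, -0.2, 9.8]
width: 55.7
gripper_force: 61.3
clock: 9.15
eef_pos: [478.2, -3.4, 57.9]
tool_rot: [3.139, -0.001, 1.507]
force: [0.0, -0.7, -1.3]
width: 55.2
gripper_force: 63.7
{'clock': 9.15, 'eef_pos': [478.181, -3.393, 57.924], 'tool_rot': [3.139, -0.001, 1.507], 'force': [0.026, -0.708, -1.268], 'width': 55.237, 'gripper_force': 63.687}
rect [586.5   1.7] [63.5 63.3] 87.5
```

View pics/w7.png

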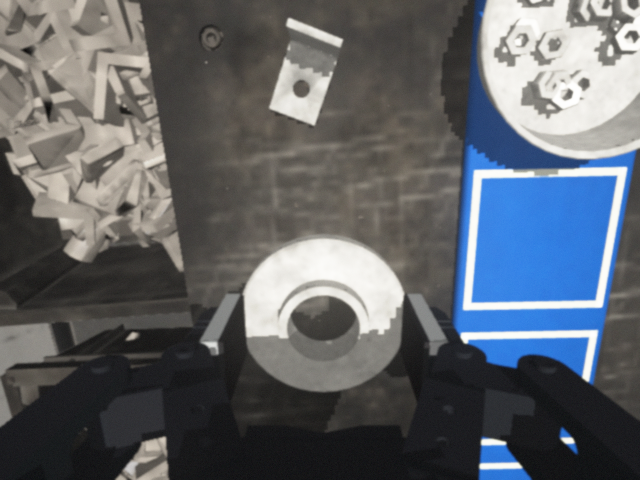

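```bash
python3 -c "
from h import *
s=st();i=img('wrist')
q=np.array([ray(i,p,70)[:2] for p in ((243,312),(406,312),(324.5,240),(324.5,391))]);print(q)
c=np.r_[q[:2,0].mean(),q[2:,1].mean()];print(c)
d=np.array([582.8,-83.3])-c;R_=Tw(s)[:3,:3];print(R_.T@np.r_[d,0])"
```

```text
{'clock': 9.2, 'eef_pos': [477.335, -3.518, 57.004], 'tool_rot': [3.141, -0.0, 1.507], 'force': [-0.073, 0.577, -1.832], 'width': 55.863, 'gripper_force': 63.687}
[[ 4.50514468e+02  3.85370101e+00]
 [ 5.06561748e+02  2.78789957e-01]
 [ 4.80141096e+02  2.78354723e+01]
 [ 4.76559612e+02 -2.95157144e+01]]
[478.538108    -0.84012104]
[-7.56874926e+01  1.09277482e+02  9.62186841e-02]
```

```bash
python3 -m handwheel '[[[0,0,0],[-0.019,0.0273,0],0.4],[[0,0,0],[-0.019,0.0273,0],0.4],[[0,0,0],[-0.019,0.0273,0],0.4],[[0,0,0],[-0.0187,0.0274,0],0.4],[[0,0,0],[0,0,0],0.4]]'
python3 -m handwheel '[[[0,0,0],[0,0,0.02],0.4],[[0,0,0],[0,0,0.02],0.4],[[0,0,0],[0,0,0.007],0.4],[[0,0,0],[0,0,0],0.4],[[0,0,0],[0,0,0],0.4]]'
python3 -c "
from h import *
s=st();i=img('wrist','w8.png');squares(i)"
```

```text
clock: 9.67
eef_pos: [586.3, -91.9, 55.4]
tool_rot: [3.137, 0.003, 1.501]
force: [1.2, -1.0, -1.9]
width: 55.6
gripper_force: 63.7
clock: 10.08
eef_pos: [580.7, -85.2, 9.1]
tool_rot: [-3.14, -0.0, 1.509]
force: [-0.5, 0.3, -2.0]
width: 55.6
gripper_force: 63.7
{'clock': 10.083, 'eef_pos': [580.718, -85.199, 9.069], 'tool_rot': [-3.14, -0.0, 1.509], 'force': [-0.496, 0.336, -2.026], 'width': 55.636, 'gripper_force': 63.686}
rect [ 577.9 -124. ] [76.3 29.2] 7.8
rect [583.7 -65.6] [28.3 63.5] 87.5
rect [585.2 -32.1] [106.2  78.6] 87.4
```

View pics/w8.png

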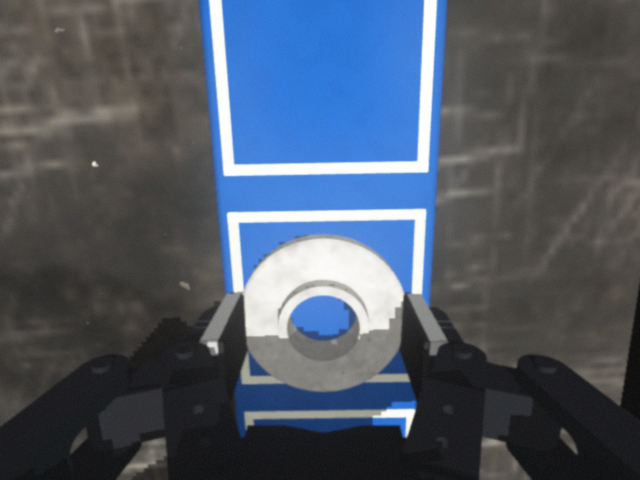

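```bash
python3 -m handwheel '[[[0,0,0],[0,0,0.004],0.4],[[0,0,0],[0,0,0.0025],0.4],[[0,0,0],[0,0,0],0.4],[[0,0,0],[0,0,0],0.25],[[0,0,0],[0,0,0],0.15]]'
python3 -m handwheel '[[[0,0,0],[0,0,0],0.1],[[0,0,0],[0,0,0],0.1],[[0,0,0],[0,0,-0.02],0.1],[[0,0,0],[0,0,-0.04],0],[[0,0,0],[0,0,-0.04],0]]'
python3 -m handwheel '[[[0,0,0],[0,0,-0.04],0],[[0,0,0],[0,0,0],0],[[0,0,0],[0,0,0],0]]'
python3 -c "
from h import *
s=st();i=img('wrist','w9.png');squares(i,1500)
hsv=cv2.cvtColor(i['pixels'],cv2.COLOR_RGB2HSV); m=cv2.inRange(hsv,(100,120,60),(130,255,255))
cv2.imwrite('pics/m9.png',m)
blobs(i,(220,100,220,200),190,300,16)"
```

```text
clock: 10.55
eef_pos: [581.7, -85.7, 3.7]
tool_rot: [3.141, 0.0, 1.508]
force: [0.1, -0.2, 0.0]
width: 71.9
gripper_force: 0.0
clock: 10.97
eef_pos: [579.9, -85.5, 103.2]
tool_rot: [-3.138, -0.0, 1.508]
force: [1.3, -0.1, 0.5]
width: 85.3
gripper_force: 0.0
clock: 11.22
eef_pos: [583.2, -85.9, 146.1]
tool_rot: [3.136, 0.0, 1.508]
force: [-0.4, -0.3, -0.8]
width: 85.3
gripper_force: 0.0
{'clock': 11.217, 'eef_pos': [583.207, -85.886, 146.095], 'tool_rot': [3.136, 0.0, 1.508], 'force': [-0.377, -0.33, -0.78], 'width': 85.287, 'gripper_force': 0.0}
rect [ 579.1 -168.4] [62.  62.5] 87.4
rect [ 579.2 -168.3] [75.8 75.2] 87.6
rect [582.9 -83.5] [76.  75.6] 87.4
rect [586.5   1.6] [62.3 62.3] 87.5
rect [586.6   1.3] [74.9 74.9] 87.4
blob px (273, 282, 100, 18) rect [ 580.8 -133.3] [13.1 70.7] 86.2 circ [ 580.8 -131.8] 35.5 minx..maxy [ 545.4 -142.1] [ 616.3 -126.1]
blob px (266, 166, 109, 104) rect [583.1 -81.1] [71.6 71.3] 87.5 circ [583.3 -81.1] 49.4 minx..maxy [ 546.2 -117.7] [620.1 -44.4]
blob px (262, 100, 113, 51) rect [585.7 -19.6] [30.8 71.4] 86.4 circ [585.8 -18.4] 38.4 minx..maxy [549.9 -36. ] [621.4  -2. ]
```

View pics/w9.png

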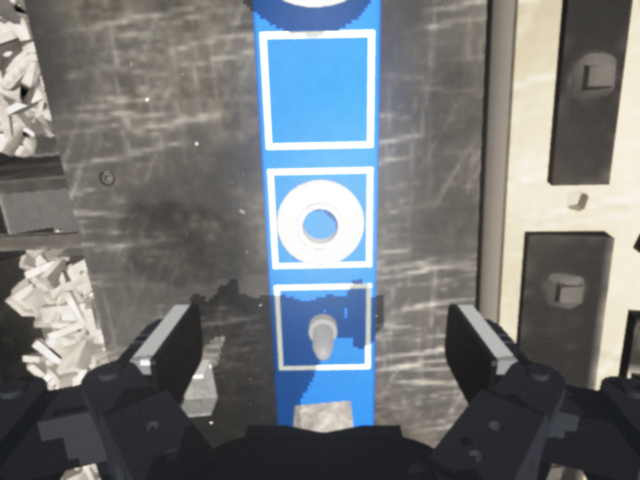

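The flange sits centred in the middle square (321,222) and the pin is upright at (322,335). I'll measure the L bracket and U bracket numerically from here on.

```bash
cat >> h.py <<'E'
def load(fn,pos,rot):
    i=ctrl_i(); i['pixels']=cv2.imread('pics/'+fn)[:,:,::-1].copy(); i['pose']=Tw(dict(eef_pos=pos,tool_rot=rot))@np.array(i['T_tool_cam']); return i
def ctrl_i(): return ctrl.get_image('wrist')
def comps(i,box,thr,minA=30):
    x,y,w,h=box; g=cv2.cvtColor(i['pixels'],cv2.COLOR_RGB2GRAY)[y:y+h,x:x+w]
    cs,hi=cv2.findContours((g>thr).astype(np.uint8),cv2.RETR_CCOMP,cv2.CHAIN_APPROX_NONE)
    for c,k in zip(cs,hi[0]):
        if cv2.contourArea(c)<minA: continue
        c=c+np.array([x,y]); r=cv2.minAreaRect(c); print('hole' if k[3]>=0 else 'blob',cv2.contourArea(c),np.round(r[0],1),np.round(r[1],1),round(r[2],1),'corners',cv2.boxPoints(r).round(0).tolist())
E
python3 - <<'E'
from h import *
i=load('w9.png',[583.207,-85.886,146.095],[3.136,0,1.508])
hsv=cv2.cvtColor(i['pixels'],cv2.COLOR_RGB2HSV); m=255-cv2.inRange(hsv,(95,90,40),(135,255,255))
m=m[178:265,277:368]
n,l,stt,ce=cv2.connectedComponentsWithStats(m)
print(stt,ce)
i=load('w7.png',[478.181,-3.393,57.924],[3.139,-.001,1.507])
for t in(130,160,190): print(t);comps(i,(255,5,110,135),t)
i=load('w6.png',[472.937,2.163,148.283],[-3.139,0,1.513])
for t in(130,160,190): print(t);comps(i,(285,55,75,90),t)
E
```

```text
[[   0    0   89   84 2129]
 [   0    0   91   87 5788]] [[45.7703147  36.02442461]
 [44.71665515 45.56582585]]
130
blob 2581.0 [300.   90.2] [51.2 57.9] 18.4 corners [[267.0, 110.0], [285.0, 55.0], [333.0, 71.0], [315.0, 126.0]]
hole 244.0 [301.  88.] [17. 17.] 45.0 corners [[289.0, 88.0], [301.0, 76.0], [313.0, 88.0], [301.0, 100.0]]
blob 32.0 [290.7  46.1] [5.5 9.4] 51.3 corners [[285.0, 47.0], [293.0, 41.0], [296.0, 45.0], [289.0, 51.0]]
blob 527.0 [313.9  32.2] [59.8 10. ] 21.8 corners [[284.0, 26.0], [288.0, 16.0], [344.0, 39.0], [340.0, 48.0]]
160
blob 2431.5 [299.9  90.3] [50.  56.3] 18.4 corners [[267.0, 109.0], [285.0, 56.0], [332.0, 72.0], [315.0, 125.0]]
hole 290.0 [301.   87.5] [19.1 19.1] 45.0 corners [[288.0, 88.0], [301.0, 74.0], [315.0, 88.0], [301.0, 101.0]]
blob 458.5 [313.9  32.1] [58.9  9.1] 21.8 corners [[285.0, 25.0], [288.0, 17.0], [343.0, 39.0], [340.0, 47.0]]
190
blob 1740.5 [299.8  90.6] [48.7 55. ] 18.4 corners [[268.0, 109.0], [285.0, 57.0], [332.0, 72.0], [314.0, 124.0]]
blob 383.5 [313.9  32.1] [57.7  8. ] 21.4 corners [[286.0, 25.0], [288.0, 18.0], [34
[... 238 characters left out ...]
], [318.0, 115.0]]
blob 227.0 [328.3  73.5] [38.4  7.1] 21.8 corners [[309.0, 70.0], [312.0, 63.0], [347.0, 77.0], [345.0, 84.0]]
160
blob 1103.0 [317.4 108.4] [33.8 38.6] 18.4 corners [[295.0, 121.0], [307.0, 85.0], [340.0, 96.0], [327.0, 132.0]]
hole 135.0 [317.9 106.3] [13.9 13. ] 63.4 corners [[309.0, 103.0], [321.0, 97.0], [327.0, 110.0], [315.0, 115.0]]
blob 188.0 [328.2  73.5] [37.5  6.3] 21.8 corners [[310.0, 69.0], [312.0, 64.0], [347.0, 78.0], [344.0, 83.0]]
190
blob 773.0 [317.3 108.6] [32.6 37. ] 18.4 corners [[296.0, 121.0], [308.0, 86.0], [339.0, 96.0], [327.0, 131.0]]
blob 144.5 [328.4  73.6] [36.4  5.2] 21.8 corners [[311.0, 69.0], [312.0, 64.0], [346.0, 78.0], [344.0, 83.0]]
```

Run:
```python
from h import *
for i,wl,wr,wc,f in((load('w7.png',[477.7,-3.4,57.4],[3.141,0,1.5075]),(286.5,21),(341.5,43),(313.9,32.1),((267,109.5),(315,125.5))),
  (load('w6.png',[472.937,2.163,148.283],[-3.14,0,1.510]),(311,66.5),(345.5,80.5),(328.3,73.5),((294.5,121.5),(327.5,132.5)))):
    a,b,c=[ray(i,p,28)[:2] for p in(wl,wr,wc)]; f1,f2=[ray(i,p,3)[:2] for p in f]
    print('wall',c,np.linalg.norm(b-a),np.degrees(np.arctan2(*(b-a)[::-1])),'front',(f1+f2)/2,np.linalg.norm(f2-f1),np.degrees(np.arctan2(*(f2-f1)[::-1])))
    print('dist',np.linalg.norm(c-(f1+f2)/2))
i=load('w9.png',[583.207,-85.886,146.095],[3.14,0,1.508])
print('pin top etc; flange',ray(i,(277+44.7,178+45.5-1),16))
i=load('w1.png',[464.7,-123,153.4],[3.1416,0,1.507])
for t in(130,160,200): print(t);comps(i,(310,300,65,70),t)
i=load('w9.png',[583.207,-85.886,146.095],[3.14,0,1.508])
```

```text
wall [480.995136    98.03864527] 22.190404652890056 -23.64190330675022 front [467.88952946  67.89016031] 22.988143450841967 -21.462243577378107
dist 32.87382040842993
wall [482.01613332  98.09798402] 22.016282797406735 -24.19317820582572 front [468.87001256  67.73785099] 23.359015206229053 -21.34731483869143
dist 33.08410749739765
pin top etc; flange [582.95516191 -83.27925376  16.        ]
130
blob 1780.0 [342.9 333.8] [57.2 36.4] 85.2 corners [[322.0, 307.0], [359.0, 304.0], [363.0, 361.0], [327.0, 364.0]]
160
blob 1351.0 [343.5 334.7] [54.9 35.2] 85.4 corners [[324.0, 309.0], [359.0, 306.0], [363.0, 361.0], [328.0, 363.0]]
200
blob 105.5 [345.  359.5] [ 4.5 34.3] 83.7 corners [[328.0, 359.0], [362.0, 355.0], [362.0, 360.0], [328.0, 364.0]]
blob 293.0 [343.8 342.2] [33.  15.7] 8.7 corners [[326.0, 347.0], [329.0, 332.0], [361.0, 337.0], [359.0, 352.0]]
```

```bash
python3 -m handwheel '[[[0,0,-7],[0,0,0],0.3],[[0,0,0],[0.0295,-0.0188,0],0.3],[[0,0,0],[0.0295,-0.0188,0],0.3],[[0,0,0],[0.0295,-0.0188,0],0.3],[[0,0,0],[0.0295,-0.0188,0],0.3]]'
python3 -m handwheel '[[[0,0,-7],[0.0295,-0.0188,0],0.3],[[0,0,-7],[0.0295,-0.0188,0],0.3],[[0,0,-7],[0,0,0],0.3],[[0,0,-7],[0,0,0],0.3],[[0,0,-7],[0,0,0],0.3]]'
python3 -m handwheel '[[[0,0,-7],[0,0,0],0.3],[[0,0,-7],[0,0,0],0.3],[[0,0,-7],[0,0,0],0.3],[[0,0,-7],[0,0,0],0.3],[[0,0,0],[0,0,0],0.3]]'
python3 -c "
from h import *
s=st();i=img('wrist','w10.png');print('pred wall',px(i,(481.5,98,28)),'foot front',px(i,(468.4,67.8,3)))
for t in(130,160,190): print(t);comps(i,(200,120,240,200),t)
"
```

```text
clock: 12.08
eef_pos: [498.3, 28.6, 143.0]
tool_rot: [-3.141, -0.001, 1.629]
force: [1.0, 0.2, 0.7]
width: 59.6
gripper_force: 0.0
clock: 12.5
eef_pos: [454.7, 82.4, 143.4]
tool_rot: [-3.142, 0.0, 2.249]
force: [0.6, -0.4, -0.2]
width: 59.7
gripper_force: 0.0
clock: 12.92
eef_pos: [454.9, 81.6, 143.0]
tool_rot: [3.141, -0.001, 2.732]
force: [0.1, 0.9, -0.0]
width: 60.3
gripper_force: 0.0
{'clock': 12.917, 'eef_pos': [454.944, 81.591, 142.97], 'tool_rot': [3.141, -0.001, 2.732], 'force': [0.109, 0.926, -0.01], 'width': 60.314, 'gripper_force': 0.0}
pred wall (np.float64(362.77567637359914), np.float64(258.32419786900704)) foot front (np.float64(313.74354445958386), np.float64(247.20740060562798))
130
blob 37.5 [217.1 269.4] [ 7.8 11.1] 33.7 corners [[211.0, 272.0], [217.0, 263.0], [223.0, 267.0], [217.0, 276.0]]
blob 37.5 [297.2 256.4] [23.8  4.5] 52.4 corners [[288.0, 248.0], [292.0, 246.0], [306.0, 264.0], [303.0, 267.0]]
blob 194.0 [363.  256.5] [35.  6.] 90.0 corners [[360.0, 239.0], [366.0, 239.0], [366.0, 274.0], [360.0, 274.0]]
blob 1258.0 [335.5 246.5] [43. 31.] 0.0 corners [[
[... 1637 characters left out ...]
0], [334.0, 256.0]]
blob 297.5 [209.5 173.5] [29. 19.] 90.0 corners [[200.0, 159.0], [219.0, 159.0], [219.0, 188.0], [200.0, 188.0]]
blob 38.0 [299. 139.] [7.1 8.5] 45.0 corners [[294.0, 140.0], [300.0, 134.0], [305.0, 139.0], [299.0, 145.0]]
blob 417.0 [228.5 153.5] [55.  35.1] 65.3 corners [[201.0, 136.0], [233.0, 121.0], [256.0, 171.0], [224.0, 186.0]]
blob 90.0 [223.1 126.6] [ 6.5 22.3] 76.0 corners [[212.0, 126.0], [233.0, 121.0], [235.0, 127.0], [213.0, 132.0]]
blob 297.0 [320.8 126. ] [48.9 13.9] 2.9 corners [[296.0, 132.0], [297.0, 118.0], [346.0, 120.0], [345.0, 134.0]]
blob 598.5 [258.  138.3] [41.4 24.7] 68.2 corners [[239.0, 124.0], [262.0, 114.0], [277.0, 153.0], [254.0, 162.0]]
```

Run:
```python
from h import *
s=ctrl.read_state();i=img('wrist');T=Tw(s)
c=ray(i,(363,256.8),28);f=ray(i,(314,246.5),3);f1=ray(i,(314,231),3);f2=ray(i,(314,262),3)
print(c,f,np.linalg.norm(c[:2]-f[:2]),np.linalg.norm(f1-f2))
for p in(c,f): print(T[:3,:3].T@(p-s['eef_pos']))
```

```text
[480.74249627  98.41878525  28.        ] [467.98851198  68.13504089   3.        ] 32.8598430859239 23.266565898098822
[-16.9138509   25.70936269 115.00943906]
[-17.45886733  -7.15621294 139.9959591 ]
```

```bash
python3 -m handwheel '[[[0,0,0],[-0.0171,0.0255,0.02],0.5],[[0,0,0],[0,0,0.035],0.5],[[0,0,0],[0,0,0.035],0.5],[[0,0,0],[0,0,0.025],0.55],[[0,0,0],[0,0,0.01],0.55]]'
python3 -m handwheel '[[[0,0,0],[0,0,0.006],0.55],[[0,0,0],[0,0,0.003],0.55],[[0,0,0],[0,0,0],0.55],[[0,0,0],[0,0,0],0.55],[[0,0,0],[0,0,0],0.65]]'
python3 -m handwheel '[[[0,0,0],[0,0,0],0.75],[[0,0,0],[0,0,0],0.85],[[0,0,0],[0,0,0],0.92],[[0,0,0],[0,0,0],1],[[0,0,0],[0,0,0],1]]'
python3 -m handwheel '[[[0,0,0],[0,0,0],1],[[0,0,0],[0,0,0],1]]'
```

```text
clock: 13.43
eef_pos: [479.1, 97.4, 15.2]
tool_rot: [-3.138, -0.003, 2.727]
force: [0.1, 0.1, 0.9]
width: 38.7
gripper_force: 0.0
clock: 13.85
eef_pos: [481.7, 98.3, 10.3]
tool_rot: [3.14, 0.002, 2.729]
force: [0.6, -0.3, -0.2]
width: 30.5
gripper_force: 0.0
clock: 14.27
eef_pos: [481.3, 98.1, 10.2]
tool_rot: [-3.142, 0.001, 2.73]
force: [-0.5, -0.8, 9.2]
width: 2.0
gripper_force: 59.1
clock: 14.43
eef_pos: [481.3, 98.1, 10.2]
tool_rot: [3.142, 0.001, 2.73]
force: [0.2, -0.3, 8.1]
width: 2.2
gripper_force: 59.1
```

```bash
python3 -m handwheel '[[[0,0,0],[0,0,-0.01],1],[[0,0,0],[0,0,-0.02],1],[[0,0,0],[0,0,-0.03],1],[[0,0,6.89],[0,0,0],1],[[0,0,6.89],[0,0,0],1]]'
python3 -m handwheel '[[[0,0,6.89],[0,0,0],1],[[0,0,6.89],[0,0,0],1],[[0,0,6.89],[0,0,0],1],[[0,0,6.89],[0,0,0],1],[[0,0,6.89],[0,0,0],1]]'
python3 -m handwheel '[[[0,0,6.89],[0,0,0],1],[[0,0,6.89],[0,0,0],1],[[0,0,6.89],[0,0,0],1],[[0,0,0],[0,0,0],1]]'
python3 -m handwheel '[[[0,0,0],[-0.0184,0.0248,0],1],[[0,0,0],[-0.0184,0.0248,0],1],[[0,0,0],[-0.0184,0.0248,0],1],[[0,0,0],[-0.0183,0.0247,0],1],[[0,0,0],[-0.0183,0.0247,0],1]]'
python3 -m handwheel '[[[0,0,0],[0,0,0],1],[[0,0,0],[0,0,0],1],[[0,0,0],[0,0,0],1]]'
python3 - <<'E'
from h import *
s=st();i=img('wrist','w11.png');squares(i,1500);T=Tw(s)
# predicted foot corners if rigid: foot bottom z
for q in((-11,-31.5),(11,-31.5),(-11,2.5),(11,2.5)):
    p=s['eef_pos']+T[:3,:3]@np.array([q[0],q[1],0]);p[2]=63;print(px(i,p))
for t in(110,150,190): print(t);comps(i,(180,220,240,200),t,80)
E
```

```text
clock: 14.85
eef_pos: [482.0, 98.4, 70.8]
tool_rot: [3.139, 0.001, 2.483]
force: [0.1, 0.2, -0.4]
width: 1.9
gripper_force: 59.0
clock: 15.27
eef_pos: [480.9, 98.1, 69.4]
tool_rot: [3.141, -0.0, 1.882]
force: [0.7, 0.1, -0.4]
width: 2.0
gripper_force: 59.0
clock: 15.6
eef_pos: [480.9, 98.2, 69.5]
tool_rot: [3.141, 0.0, 1.524]
force: [0.1, -0.2, -1.3]
width: 2.0
gripper_force: 58.9
clock: 16.02
eef_pos: [601.5, -0.3, 69.4]
tool_rot: [-3.141, -0.0, 1.53]
force: [0.2, 0.8, -0.3]
width: 1.8
gripper_force: 59.0
clock: 16.27
eef_pos: [599.7, 1.4, 69.0]
tool_rot: [-3.14, -0.001, 1.529]
force: [-0.5, -0.7, -0.1]
width: 1.8
gripper_force: 58.9
{'clock': 16.267, 'eef_pos': [599.664, 1.436, 69.003], 'tool_rot': [-3.14, -0.001, 1.529], 'force': [-0.504, -0.687, -0.125], 'width': 1.833, 'gripper_force': 58.942}
rect [586.7   2. ] [63.1 63.4] 87.6
rect [586.9   3.5] [107.9  79.2] 87.5
(np.float64(243.52225755064234), np.float64(328.7460270104808))
(np.float64(240.5082018861932), np.float64(277.2815144360309))
(np.float64(328.481494586781), np.float64(328.81590488446403))
(np.float64(328.6919017485
[... 713 characters left out ...]
.0, 321.0]]
blob 1932.5 [281.2 299.9] [79.1 48.9] 0.8 corners [[241.0, 324.0], [242.0, 275.0], [321.0, 276.0], [320.0, 325.0]]
blob 673.5 [362.2 262.9] [ 9.2 86.1] 1.6 corners [[356.0, 306.0], [359.0, 220.0], [368.0, 220.0], [366.0, 306.0]]
blob 682.5 [234.2 269. ] [98.8  9.9] 85.5 corners [[225.0, 220.0], [235.0, 219.0], [243.0, 318.0], [233.0, 319.0]]
190
blob 1414.0 [281. 300.] [46. 76.] 90.0 corners [[243.0, 277.0], [319.0, 277.0], [319.0, 323.0], [243.0, 323.0]]
blob 538.5 [362.3 262.4] [ 7.5 85.1] 1.7 corners [[357.0, 305.0], [360.0, 220.0], [367.0, 220.0], [365.0, 305.0]]
blob 533.5 [233.5 261.9] [84.3  7.5] 86.6 corners [[227.0, 220.0], [235.0, 220.0], [240.0, 304.0], [232.0, 304.0]]
```

```bash
python3 -m handwheel '[[[0,0,0],[0,0.0004,0.025],1],[[0,0,0],[0,0,0.018],1],[[0,0,0],[0,0,0.008],1],[[0,0,0],[0,0,0.0025],1],[[0,0,0],[0,0,0],1]]'
python3 -m handwheel '[[[0,0,0],[0,0,0],1],[[0,0,0],[0,0,0],0.95],[[0,0,0],[0,0,0],0.85],[[0,0,0],[0,0,0],0.7],[[0,0,0],[0,0,0],0.6]]'
python3 -m handwheel '[[[0,0,0],[0,0,0],0.6],[[0,0,0],[0,0,-0.03],0.6],[[0,0,0],[0,0,-0.04],0.5],[[0,0,0],[0,0,-0.04],0.5],[[0,0,0],[0,0,-0.02],0.5]]'
python3 -m handwheel '[[[0,0,0],[0,0,0],0.5],[[0,0,0],[0,0,0],0.5]]'
python3 - <<'E'
from h import *
s=st();i=img('wrist','w12.png');squares(i,1500)
for p in((586.5,1.6,9),(601,1,34)): print(px(i,p))
for t in(150,190): print(t);comps(i,(240,150,150,170),t,50)
E
```

```text
clock: 16.73
eef_pos: [599.0, 2.2, 16.4]
tool_rot: [-3.138, 0.001, 1.53]
force: [-1.9, 1.2, 4.9]
width: 1.7
gripper_force: 61.2
clock: 17.15
eef_pos: [601.2, 1.1, 16.0]
tool_rot: [3.141, -0.0, 1.527]
force: [-0.8, -0.5, -1.3]
width: 34.2
gripper_force: 0.0
clock: 17.57
eef_pos: [603.1, 1.6, 150.2]
tool_rot: [3.136, -0.001, 1.527]
force: [1.7, 0.7, -0.2]
width: 42.5
gripper_force: 0.0
clock: 17.73
eef_pos: [601.8, 0.8, 147.1]
tool_rot: [3.139, 0.0, 1.527]
force: [-0.4, -0.0, -0.6]
width: 42.7
gripper_force: 0.0
{'clock': 17.733, 'eef_pos': [601.802, 0.789, 147.115], 'tool_rot': [3.139, 0.0, 1.527], 'force': [-0.365, -0.024, -0.56], 'width': 42.707, 'gripper_force': 0.0}
rect [ 579.7 -157.7] [40.5 62.9] 87.4
rect [586.1  -2.2] [32.3 36.8] 87.5
rect [586.6   1.5] [62.7 62.8] 87.5
rect [584.1 -57.1] [232.1  79.6] 87.5
(np.float64(300.2643130989494), np.float64(223.17539317634598))
(np.float64(320.8431067036565), np.float64(232.35299082079575))
150
blob 82.0 [301.9 310.4] [12.6 14.2] 18.4 corners [[294.0, 315.0], [298.0, 302.0], [310.0, 306.0], [306.0, 319.0]]
blob 505.5 [303.  302.5] [33
[... 634 characters left out ...]
250.0, 166.0]]
190
blob 277.5 [293.5 289. ] [ 6. 55.] 90.0 corners [[266.0, 286.0], [321.0, 286.0], [321.0, 292.0], [266.0, 292.0]]
blob 1379.0 [300.5 226.5] [41. 49.] 90.0 corners [[276.0, 206.0], [325.0, 206.0], [325.0, 247.0], [276.0, 247.0]]
hole 121.0 [295.  221.5] [12. 12.] 45.0 corners [[287.0, 222.0], [295.0, 213.0], [304.0, 222.0], [295.0, 230.0]]
blob 9986.5 [300.  220.5] [106.  99.] -0.0 corners [[247.0, 270.0], [247.0, 171.0], [353.0, 171.0], [353.0, 270.0]]
hole 7943.5 [300.  220.5] [92. 89.] 0.0 corners [[254.0, 265.0], [254.0, 176.0], [346.0, 176.0], [346.0, 265.0]]
blob 921.0 [297.  157.5] [15. 92.] 90.0 corners [[251.0, 150.0], [343.0, 150.0], [343.0, 165.0], [251.0, 165.0]]
```

```bash
python3 -m handwheel '[[[0,0,0],[-0.0369,-0.0100,0],0.3],[[0,0,0],[-0.0369,-0.0197,0],0.3],[[0,0,0],[-0.0369,-0.0197,0],0.3],[[0,0,0],[-0.0369,-0.0197,0],0.3],[[0,0,0],[-0.0369,-0.0197,0],0.3]]'
python3 -m handwheel '[[[0,0,0],[-0.0369,-0.0197,0],0.3],[[0,0,0],[0,-0.0097,0],0.3],[[0,0,7.1],[0,0,0],0.3],[[0,0,7.1],[0,0,0],0.3],[[0,0,7.1],[0,0,0],0.3]]'
python3 -m handwheel '[[[0,0,7.1],[0,0,0],0.3],[[0,0,7.1],[0,0,0],0.3],[[0,0,7.1],[0,0,0],0.3],[[0,0,7.1],[0,0,0],0.3],[[0,0,7.1],[0,0,0],0.3]]'
python3 -m handwheel '[[[0,0,7.1],[0,0,0],0.3],[[0,0,7.1],[0,0,0],0.3],[[0,0,7.1],[0,0,0],0.3],[[0,0,7.1],[0,0,0],0.3],[[0,0,0],[0,0,0],0.3]]'
python3 - <<'E'
from h import *
s=st();i=img('wrist','w13.png')
print(px(i,(474,-215.6,2)))
for t in(110,140,170,200): print(t);comps(i,(240,130,160,160),t,50)
E
```

```text
clock: 18.2
eef_pos: [502.0, -180.0, 143.9]
tool_rot: [-3.138, -0.001, 1.528]
force: [-0.1, -1.8, -0.6]
width: 59.8
gripper_force: 0.0
clock: 18.62
eef_pos: [472.1, -214.4, 144.2]
tool_rot: [-3.138, -0.0, 1.148]
force: [-0.1, 0.6, -0.6]
width: 59.5
gripper_force: 0.0
clock: 19.03
eef_pos: [472.5, -213.8, 144.2]
tool_rot: [-3.139, 0.002, 0.53]
force: [-0.3, -0.5, -0.4]
width: 59.6
gripper_force: 0.0
clock: 19.45
eef_pos: [472.6, -213.8, 144.3]
tool_rot: [-3.141, 0.003, 0.037]
force: [0.9, 0.3, 0.1]
width: 59.6
gripper_force: 0.0
{'clock': 19.45, 'eef_pos': [472.555, -213.779, 144.295], 'tool_rot': [-3.141, 0.003, 0.037], 'force': [0.916, 0.274, 0.144], 'width': 59.616, 'gripper_force': 0.0}
(np.float64(324.9214963003254), np.float64(220.94003362177708))
110
blob 50.5 [278.7 263.5] [ 4.5 19.1] 3.8 corners [[276.0, 273.0], [277.0, 254.0], [282.0, 254.0], [280.0, 273.0]]
blob 1954.0 [317. 223.] [48. 56.] 90.0 corners [[289.0, 199.0], [345.0, 199.0], [345.0, 247.0], [289.0, 247.0]]
blob 288.5 [247.9 186.2] [78.5  8.4] 83.8 corners [[239.0, 148.0], [248.0, 147.0], [256.0, 225.0], [248.0, 226.0]]
140
blob 114.5 [293. 225.] [38.  4.] 90.0 corners [[291.0, 206.0], [295.0, 206.0], [295.0, 244.0], [291.0, 244.0]]
blob 1486.5 [321.  222.5] [43. 48.] 90.0 corners [[297.0, 201.0], [345.0, 201.0], [345.0, 244.0], [297.0, 244.0]]
170
blob 85.5 [292.5 225.5] [37.  3.] 90.0 corners [[291.0, 207.0], [294.0, 207.0], [294.0, 244.0], [291.0, 244.0]]
blob 1380.0 [321.  222.5] [43. 48.] 90.0 corners [[297.0, 201.0], [345.0, 201.0], [345.0, 244.0], [297.0, 244.0]]
200
blob 1150.0 [319. 219.] [34. 42.] 90.0 corners [[298.0, 202.0], [340.0, 202.0], [340.0, 236.0], [298.0, 236.0]]
```

Run:
```python
from h import *
s=ctrl.read_state();i=img('wrist');T=Tw(s)
for uv,z in(((318,225),22),((319,218.5),2)): print(T[:3,:3].T@(ray(i,uv,z)-s['eef_pos']))
print(np.linalg.norm(ray(i,(290.5,225),22)-ray(i,(345.5,225),22)),np.linalg.norm(ray(i,(318,206),22)-ray(i,(318,244.5),22)))
```

```text
[  3.79716751  -2.72907345 122.46896355]
[  3.58364156  -2.24588258 142.46944558]
36.490674569417656 26.339340732740094
```

```bash
python3 -m handwheel '[[[0,0,0],[0.0037,-0.0025,0.03],0.3],[[0,0,0],[0,0,0.04],0.3],[[0,0,0],[0,0,0.035],0.3],[[0,0,0],[0,0,0.02],0.35],[[0,0,0],[0,0,0.01],0.4]]'
python3 -m handwheel '[[[0,0,0],[0,0,0.005],0.4],[[0,0,0],[0,0,0],0.4],[[0,0,0],[0,0,0],0.45],[[0,0,0],[0,0,0],0.5],[[0,0,0],[0,0,0],0.55]]'
python3 -m handwheel '[[[0,0,0],[0,0,0],0.6],[[0,0,0],[0,0,0],0.7],[[0,0,0],[0,0,0],0.75],[[0,0,0],[0,0,0],0.75]]'
```

```text
clock: 19.97
eef_pos: [475.0, -210.6, 7.5]
tool_rot: [-3.139, 0.005, 0.043]
force: [0.1, 0.8, -0.1]
width: 51.2
gripper_force: 0.0
clock: 20.38
eef_pos: [478.2, -212.1, 7.1]
tool_rot: [3.141, -0.002, 0.04]
force: [0.6, 0.4, 0.6]
width: 38.7
gripper_force: 0.1
clock: 20.72
eef_pos: [478.2, -212.1, 7.4]
tool_rot: [3.141, -0.002, 0.04]
force: [-0.8, 0.2, 6.9]
width: 34.5
gripper_force: 59.3
```

```bash
python3 -m handwheel '[[[0,0,0],[0,0,-0.01],0.75],[[0,0,0],[0,0,-0.02],0.75],[[0,0,0],[0,0,-0.04],0.75],[[0,0,-7.1],[0,0,0],0.75],[[0,0,-7.1],[0,0,0],0.75]]'
python3 -m handwheel '[[[0,0,-7.1],[0,0,0],0.75],[[0,0,-7.1],[0,0,0],0.75],[[0,0,-7.1],[0,0,0],0.75],[[0,0,-7.1],[0,0,0],0.75],[[0,0,-7.1],[0,0,0],0.75]]'
python3 -m handwheel '[[[0,0,-7.1],[0,0,0],0.75],[[0,0,-7.1],[0,0,0],0.75],[[0,0,-7.1],[0,0,0],0.75],[[0,0,-7.1],[0,0,0],0.75],[[0,0,-7.1],[0,0,0],0.75]]'
python3 -m handwheel '[[[0,0,0],[0.0266,0.0199,0],0.75],[[0,0,0],[0.0266,0.0199,0],0.75],[[0,0,0],[0.0266,0.0199,0],0.75],[[0,0,0],[0.0266,0.0199,0],0.75],[[0,0,0],[0.0266,0.0199,0],0.75]]'
python3 -m handwheel '[[[0,0,0],[0,0,0],0.75],[[0,0,0],[0,0,0],0.75],[[0,0,0],[0,0,0],0.75]]'
python3 - <<'E'
from h import *
s=st();i=img('wrist','w14.png');squares(i,1500);T=Tw(s)
print('flange boss top at',px(i,(583,-83.3,20)))
e=np.array(s['eef_pos'])
for a in(-13,13):
  for b in(-18,18):
    for z in(70,92):
      p=e+T[:3,:3]@np.array([a,b,0]);p[2]=z;print(a,b,z,np.round(px(i,p),1))
for t in(100,140,180,210): print(t);comps(i,(220,200,200,210),t,80)
E
```

```text
clock: 21.13
eef_pos: [479.2, -212.6, 79.2]
tool_rot: [3.137, -0.004, 0.294]
force: [0.3, -0.4, -1.7]
width: 34.5
gripper_force: 60.3
clock: 21.55
eef_pos: [477.4, -212.1, 77.0]
tool_rot: [3.14, 0.0, 0.914]
force: [-0.5, 0.0, -0.4]
width: 34.6
gripper_force: 60.3
clock: 21.97
eef_pos: [477.3, -212.3, 77.0]
tool_rot: [3.141, 0.002, 1.533]
force: [0.2, -0.5, -0.1]
width: 34.4
gripper_force: 60.3
clock: 22.38
eef_pos: [583.4, -82.5, 77.1]
tool_rot: [3.141, 0.001, 1.527]
force: [0.1, -0.4, 0.2]
width: 34.5
gripper_force: 60.3
clock: 22.63
eef_pos: [581.9, -84.0, 76.3]
tool_rot: [-3.141, 0.002, 1.527]
force: [-0.2, -1.2, -0.4]
width: 34.4
gripper_force: 60.3
{'clock': 22.633, 'eef_pos': [581.949, -83.954, 76.349], 'tool_rot': [-3.141, 0.002, 1.527], 'force': [-0.226, -1.235, -0.428], 'width': 34.425, 'gripper_force': 60.293}
rect [ 579.4 -169.9] [60.7 65.2] 87.5
rect [583.  -78.7] [54.  63.1] 87.5
rect [587.8   3.7] [27.9 39. ] 89.2
rect [586.6   1.6] [62.9 63.1] 87.5
flange boss top at (np.float64(324.4834036483047), np.float64(260.0696440295814))
-13 -18 70 [277.5 332.8]
-13 -18 92 [270
[... 1171 characters left out ...]
0, 290.0]]
blob 9474.5 [317.5 266.5] [133. 123.] 90.0 corners [[256.0, 200.0], [379.0, 200.0], [379.0, 333.0], [256.0, 333.0]]
210
blob 84.0 [275.  319.5] [31.  4.] 90.0 corners [[273.0, 304.0], [277.0, 304.0], [277.0, 335.0], [273.0, 335.0]]
blob 3067.5 [323. 307.] [50. 78.] 90.0 corners [[284.0, 282.0], [362.0, 282.0], [362.0, 332.0], [284.0, 332.0]]
blob 566.0 [387.1 245. ] [ 7.5 90.3] 2.5 corners [[381.0, 290.0], [385.0, 200.0], [393.0, 200.0], [389.0, 290.0]]
blob 5784.5 [317.1 241.5] [125.   79.1] 2.1 corners [[253.0, 279.0], [256.0, 200.0], [381.0, 204.0], [378.0, 283.0]]
hole 203.5 [318.7 238.3] [16.6 52.8] 79.8 corners [[291.0, 235.0], [343.0, 225.0], [346.0, 242.0], [294.0, 251.0]]
```

Run:
```python
from h import *
g=cv2.imread('pics/w14.png',0)
for c in(300,323,345): print(c,[int(v) for v in g[236:380:2,c]])
for r in(310,325,340,355): print(r,[int(v) for v in g[r,240:410:2]])
```

```text
300 [249, 246, 219, 177, 228, 245, 246, 245, 238, 225, 190, 166, 156, 155, 161, 162, 177, 201, 228, 225, 162, 154, 149, 208, 252, 252, 251, 249, 247, 245, 245, 246, 246, 246, 246, 247, 247, 245, 247, 246, 239, 236, 238, 239, 230, 155, 145, 141, 135, 136, 136, 138, 146, 139, 86, 75, 72, 72, 71, 68, 71, 69, 69, 68, 69, 65, 65, 66, 63, 65, 61, 62]
323 [244, 244, 192, 142, 140, 141, 140, 138, 137, 139, 140, 138, 138, 138, 138, 139, 138, 136, 130, 101, 119, 134, 139, 216, 252, 253, 252, 251, 250, 248, 248, 247, 244, 243, 243, 245, 246, 244, 243, 242, 244, 244, 242, 238, 236, 238, 241, 241, 230, 151, 137, 135, 127, 112, 82, 76, 76, 71, 73, 71, 71, 69, 68, 69, 68, 68, 74, 108, 116, 123, 126, 136]
345 [250, 243, 213, 213, 238, 244, 245, 242, 217, 164, 137, 120, 117, 124, 131, 134, 144, 161, 202, 230, 236, 236, 199, 215, 252, 252, 251, 250, 249, 248, 247, 247, 248, 248, 247, 248, 249, 248, 247, 247, 247, 246, 246, 235, 159, 148, 154, 157, 154, 154, 153, 145, 138, 120, 82, 73, 74, 69, 71, 72, 70, 70, 66, 68, 66, 67, 68, 103, 114, 115, 114, 114]
310 [48, 47, 47, 50, 65, 123, 145, 145, 146, 145,
[... 832 characters left out ...]
4, 43, 44, 44, 45, 50, 101, 131, 122, 110, 106, 114, 139, 144, 142, 142, 142, 139, 143, 146, 146, 147, 142, 140, 138, 132, 129, 125, 123, 124, 124, 128, 134, 142, 143, 146, 149, 147, 146, 144, 143, 138, 138, 139, 141, 138, 144, 147, 145, 133, 108, 105, 106, 122, 135, 116, 50, 40, 36, 40, 41, 52, 68, 71, 104, 126, 126, 117, 77, 48, 36, 35, 33, 32]
355 [36, 38, 36, 39, 39, 38, 38, 33, 34, 35, 39, 37, 33, 34, 34, 35, 37, 79, 124, 120, 105, 90, 70, 64, 67, 67, 68, 68, 67, 68, 67, 68, 69, 74, 72, 70, 70, 71, 74, 72, 71, 70, 71, 70, 71, 67, 70, 68, 68, 68, 71, 69, 70, 68, 67, 70, 68, 70, 73, 71, 71, 72, 92, 107, 126, 134, 100, 38, 34, 31, 34, 33, 32, 37, 37, 36, 34, 36, 36, 34, 37, 37, 38, 36, 35]
```

Run:
```python
from h import *
i=load('w14.png',[581.949,-83.954,76.349],[-3.141,0.001,1.527])
p=(ray(i,(323,281.7),72)+ray(i,(323,342.5),72))/2
q=(ray(i,(273,312),88)+ray(i,(374.5,312),88))/2
print(p,q,np.linalg.norm(ray(i,(323,281.7),72)-ray(i,(323,342.5),72)),np.linalg.norm(ray(i,(273,312),88)-ray(i,(374.5,312),88)))
d=np.array([583.,-83.3,0])-np.r_[(p[0]+q[0])/2,p[1],0];print(Tw(dict(eef_pos=[0,0,0],tool_rot=[3.1416,0,1.527])).T[:3,:3]@d)
```

```text
[582.12485366 -87.13190224  72.        ] [582.75969778 -78.98315741  88.        ] 26.060734891773073 35.33358522984216
[ 3.85264628e+00  3.89419879e-01 -2.86083817e-06]
```

```bash
python3 -m handwheel '[[[0,0,0],[0.0035,0.0004,0],0.75],[[0,0,0],[0,0,0.02],0.75],[[0,0,0],[0,0,0.018],0.75],[[0,0,0],[0,0,0],0.75],[[0,0,0],[0,0,0],0.75]]'
python3 - <<'E'
from h import *
s=st();i=img('wrist','w15.png');squares(i,1500);g=cv2.cvtColor(i['pixels'],cv2.COLOR_RGB2GRAY)
for c in(310,323,336): print(c,[int(v) for v in g[262:360:2,c]])
p=(ray(i,(323,281.7),34)+ray(i,(323,342.5),34))/2;print(p)
E
```

```text
clock: 23.15
eef_pos: [581.9, -80.3, 37.3]
tool_rot: [-3.139, 0.0, 1.526]
force: [0.4, 0.1, -0.4]
width: 34.5
gripper_force: 60.3
{'clock': 23.15, 'eef_pos': [581.941, -80.278, 37.321], 'tool_rot': [-3.139, 0.0, 1.526], 'force': [0.39, 0.068, -0.394], 'width': 34.5, 'gripper_force': 60.294}
rect [ 580.4 -149.1] [25.2 64.2] 87.6
rect [ 580.4 -125.6] [11.6 52. ] 87.5
rect [583.4 -70.3] [37.1 63.3] 87.5
rect [588.1   4.3] [27.8 39. ] 87.5
rect [585.2 -30.4] [125.8  78.8] 87.5
310 [242, 217, 176, 174, 214, 229, 234, 230, 137, 111, 205, 251, 250, 249, 247, 249, 251, 250, 250, 251, 249, 247, 245, 244, 246, 247, 248, 248, 249, 250, 248, 246, 246, 237, 162, 152, 139, 134, 134, 135, 136, 140, 138, 138, 134, 133, 140, 99, 73]
323 [229, 184, 189, 235, 244, 243, 217, 138, 102, 113, 203, 252, 253, 252, 251, 250, 248, 247, 247, 243, 241, 242, 245, 246, 244, 243, 242, 243, 242, 241, 236, 235, 237, 240, 238, 231, 171, 137, 132, 126, 125, 142, 141, 142, 141, 139, 131, 86, 72]
336 [250, 232, 185, 186, 223, 234, 236, 226, 134, 120, 214, 252, 252, 251, 250, 250, 249, 246, 243, 244, 244, 244, 240, 239, 242, 244, 244, 242, 239, 239, 237, 191, 155, 152, 149, 141, 140, 137, 142, 147, 144, 136, 139, 145, 145, 144, 139, 98, 70]
[582.13292858 -82.9472542   34.        ]
```

```bash
python3 -m handwheel '[[[0,0,0],[0,0.0003,0.006],0.75],[[0,0,0],[0,0,0.004],0.75],[[0,0,0],[0,0,0.001],0.75],[[0,0,0],[0,0,0],0.75]]'
python3 -m handwheel '[[[0,0,0],[0,0,0.0005],0.75],[[0,0,0],[0,0,0],0.75]]'
```

```text
clock: 23.53
eef_pos: [583.7, -79.9, 27.5]
tool_rot: [3.141, 0.0, 1.527]
force: [-0.7, -0.1, 2.9]
width: 34.5
gripper_force: 60.6
clock: 23.7
eef_pos: [583.7, -79.9, 27.4]
tool_rot: [3.141, 0.001, 1.527]
force: [-1.5, -1.1, 6.8]
width: 34.1
gripper_force: 61.2
```

Light contact has been made at the expected height. I'll release slowly and rise straight up.

```bash
python3 -m handwheel '[[[0,0,0],[0,0,0],0.58],[[0,0,0],[0,0,0],0.55],[[0,0,0],[0,0,0],0.5],[[0,0,0],[0,0,0],0.4],[[0,0,0],[0,0,0],0.35]]'
python3 -m handwheel '[[[0,0,0],[0,0,0],0.35],[[0,0,0],[0,0,-0.01],0.35],[[0,0,0],[0,0,-0.03],0.35],[[0,0,0],[0,0,-0.04],0.35],[[0,0,0],[0,0,-0.04],0.35]]'
python3 -m handwheel '[[[0,0,0],[0,0,-0.02],0.35],[[0,0,0],[0,0,0],0.35],[[0,0,0],[0,0,0],0.35]]'
python3 - <<'E'
from h import *
s=st();i=img('wrist','w16.png');squares(i,1500)
for n,p in(('flange disc L/R/T/B',None),('U top',(583,-83.3,42)),('U base',(583,-83.3,22)),('pin collar',(579.2,-168.2,12)),('L foot',(586.5,1.6,9))):
    if p: print(n,np.round(px(i,p),1))
    else:
        for q in((553,-83.3,16),(613,-83.3,16),(583,-53.3,16),(583,-113.3,16)): print(np.round(px(i,q),1))
g=cv2.cvtColor(i['pixels'],cv2.COLOR_RGB2GRAY)
u=px(i,(583,-83.3,22));v=px(i,(583,-83.3,42));r=int(v[1]);c=int(u[0])
print('row',r,c-50,[int(x) for x in g[r,c-50:c+52:2]])
print('row+8',[int(x) for x in g[r+8,c-50:c+52:2]])
print('col',c,int(u[1])-50,[int(x) for x in g[int(u[1])-50:int(u[1])+70:2,c]])
for t in(150,200,235): print(t);comps(i,(c-55,int(u[1])-55,110,120),t,40)
E
```

```text
clock: 24.12
eef_pos: [583.2, -79.7, 26.1]
tool_rot: [-3.141, -0.0, 1.527]
force: [0.0, 0.0, -0.1]
width: 55.2
gripper_force: 0.0
clock: 24.53
eef_pos: [582.4, -79.4, 147.5]
tool_rot: [-3.139, -0.001, 1.528]
force: [1.0, 0.8, -0.1]
width: 55.2
gripper_force: 0.0
clock: 24.78
eef_pos: [584.1, -79.9, 168.2]
tool_rot: [3.138, 0.001, 1.527]
force: [-0.2, 0.8, -0.0]
width: 55.2
gripper_force: 0.0
{'clock': 24.783, 'eef_pos': [584.091, -79.875, 168.204], 'tool_rot': [3.138, 0.001, 1.527], 'force': [-0.161, 0.837, -0.01], 'width': 55.217, 'gripper_force': 0.0}
rect [ 579.2 -168.2] [62.2 62.6] 87.4
rect [ 579.3 -168.1] [75.7 75.4] 87.4
rect [582.9 -83.6] [75.  75.5] 87.4
rect [587.4   2.4] [28.8 38.6] 86.4
rect [586.5   1.4] [62.2 62. ] 87.6
[280.1 225. ]
[361.4 221.5]
[318.8 182.7]
[322.5 261.7]
U top [320.6 232.5]
U base [320.7 225.3]
pin collar [320.8 324.9]
L foot [320.2 102.4]
row 232 270 [136, 162, 248, 255, 254, 203, 245, 250, 251, 252, 252, 251, 223, 232, 246, 216, 249, 253, 253, 253, 254, 254, 254, 254, 254, 254, 253, 252, 253, 254, 254, 254, 254, 254, 254, 249, 223, 199, 246, 251, 
[... 1527 characters left out ...]
.0], [363.0, 260.0]]
235
blob 210.0 [301. 285.] [ 8. 50.] 90.0 corners [[276.0, 281.0], [326.0, 281.0], [326.0, 289.0], [276.0, 289.0]]
blob 98.5 [355.5 284.5] [21.  9.] 0.0 corners [[345.0, 289.0], [345.0, 280.0], [366.0, 280.0], [366.0, 289.0]]
blob 8622.0 [320.5 219. ] [92. 97.] 90.0 corners [[272.0, 173.0], [369.0, 173.0], [369.0, 265.0], [272.0, 265.0]]
hole 93.5 [300.  231.5] [31.  4.] 90.0 corners [[298.0, 216.0], [302.0, 216.0], [302.0, 247.0], [298.0, 247.0]]
hole 267.5 [340.4 230.4] [13.2 45.4] 3.4 corners [[332.0, 253.0], [335.0, 207.0], [348.0, 208.0], [346.0, 253.0]]
hole 2409.5 [320.5 219.5] [83. 87.] 90.0 corners [[277.0, 178.0], [364.0, 178.0], [364.0, 261.0], [277.0, 261.0]]
```

```bash
python3 -c "
from cell import ctrl
print(ctrl.finish_job())"
```

```text
the job is handed in; nothing more can be done
None
```

The job is handed in at about 25 s on the robot's clock. The pin is upright in the square by the V-block, the flange is boss up in the middle square, and the L bracket stands on its foot in the square by the nut dish. The U bracket stands open side up on the flange, and the snap gauge was not touched. By my measurements every part is within about 2 mm of centre (the pin is the furthest off), but after 14 pictures I checked the L and U brackets by image numbers only.

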